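# Index the sanding carriage and check it with the gauge blade

### The job

Push the aluminium carriage along its track to the sanding station, between the yellow marks, until it drops into its detent. Then feel for the narrow gap between the carriage's yellow jaws and slide the wooden-handled gauge blade fully home in it, handle shoulder against the jaws, without forcing it, and leave it standing there. Do not disturb the knob blanks, sanding block, brush or glue bottle on the table.

Things in the scene. Friction and masses are not known exactly. Their poses are not given: they have to be found in the camera images.
- fixture: Fixed carriage track: steel plate 6 mm high, x -20 to +52, y +-220 mm about its origin (on the table). x points through the jaws, away from the robot; y is the carriage's travel. Green fence 45 mm high behind the carriage, x 26 to 40 mm, with one window, y 35 to 85 mm, between yellow marks: only there can the blade go fully in, its tip passing into the window.
- station (a point): point on the table at fixture x = 0, y = 60 mm: the carriage's middle is exactly above it when it rests in the detent
- carriage (a joint): travel of the carriage along fixture y, m: 0 at the robot's right-hand end, up to 0.19 at the left; starts between 0 and 0.05; 0.130 in the detent. It slides with 2 to 4 N; about 10 N climbs the detent's rib, 6 to 12 mm before the station, then it drops in; a like rib follows
- push_end (a point): centre of the carriage's right-hand end face (looks to fixture -y), 30 mm above the table; the face is 44 mm wide (x) and spans heights 7 to 54 mm. The carriage is 140 mm long (y) and 44 mm deep; two wooden knob blanks clamped on it reach 77 mm above the table
- carriage_face (a point): middle of the carriage's front face (robot's side), 22 mm above the table, axes as the fixture's. The yellow jaws, heights 7 to 41 mm, are flush with it. The gap between them is 9 mm wide, straight through along x, seen from above in its front 18 mm. The jaws were left anywhere: the gap's middle lies up to 9 mm to either side (y) of this point, so look or feel for it
- gauge: Loose gauge, 160 g: dark wooden handle block 40 (x) x 28 (y) x 55 (z) mm, red top, origin under its centre. From its +x face, the shoulder, a steel blade on edge, 6 mm thick, 12 to 32 mm above the table, reaches 62 mm out; the last 6 mm is a nose 3.5 mm thick. It stands on the table and slides on it; fully home, its origin is 20 mm in front of the carriage's face
- gauge_tip (a point): end of the blade's nose, 82 mm ahead of the gauge's origin, 22 mm high
- blank0: loose turned wooden knob blank, 40 mm across, 23 mm high, origin at the centre of its underside; a bystander
- blank1: loose turned wooden knob blank, 40 mm across, 23 mm high, origin at the centre of its underside; a bystander
- blank2: loose turned wooden knob blank, 40 mm across, 23 mm high, origin at the centre of its underside; a bystander
- blank3: loose turned wooden knob blank, 40 mm across, 23 mm high, origin at the centre of its underside; a bystander
- sanding_block: loose cork sanding block 100 x 60 x 35 mm; a bystander
- brush: loose hand brush lying on the table; a bystander
- glue: white bottle 60 mm across, 150 mm high; a bystander
There are look-alikes about, which are no part of the job. What is shaped like the gauge but blue or purple is not meant.

How it is judged (in metres and radians):
On the way, in this order (a step that is already met when the one before it is completed fails the run):
1. the carriage rests in its detent at the station, the gauge not yet in it (value of joint carriage between 0.1265 and 0.1335 m and velocity of joint carriage between -0.01 and 0.01 m/s and x of gauge_tip in the frame of carriage_face below 0.003 m), for 0.3 s.
2. the blade is fully home in the gap (value of joint carriage between 0.1265 and 0.1335 m and x of gauge in the frame of carriage_face between -0.0235 and -0.017 m and y of gauge in the frame of carriage_face between -0.016 and 0.016 m and angle between the x axis of gauge and the x axis of fixture, either way round below 0.1 rad and angle between gauge's own z axis and vertical below 0.08 rad and x of gauge_tip in the frame of fixture above 0.03 m), for 0.2 s.
At the end, for the whole second after the job is handed in: The carriage is in the station detent (within 3.5 mm); the gauge stands upright on the table, released and at rest, its blade in the jaws' gap square to the track (0.1 rad), its shoulder within 3 mm of the carriage's front face and its tip in the fence window (all of step 2 and linear speed of gauge below 0.01 m/s and height (world z) of gauge below 0.006 m and contact force between the fingers and gauge below 0.1 N); the robot touches nothing.
It fails at once if a bystander (knob blank, sanding block, brush, glue bottle) is pushed more than 30 mm or knocked over (distance of any of blank0, blank1, blank2, blank3, sanding_block, brush, glue from where it was at the start of the episode above 0.03 m or angle between glue's own z axis and vertical above 0.5 rad).
It fails at once if the gauge is forced against the carriage or track with more than 40 N (contact force between gauge and fixture above 40 N).
It fails at once if the gauge is tipped over (angle between gauge's own z axis and vertical above 0.9 rad).
It also fails if it takes over 72 s, if anything falls off the work surface, if the arm or the gripper's body presses on something with over 40 N, if the wrist force passes 120 N, or if a joint passes its speed limit or range.

### The arm

A 6-joint arm with a two-finger parallel gripper is mounted at the origin on the work surface. World frame = base frame: x ahead of the robot, y to its left, z up, the work surface at z = 0. Lengths are in mm, angles in degrees, forces in N, time in s.
With the tool pointing down it reaches from about 350 to 950 mm from the base axis. Payload 17.4 kg.
Tool frame: the origin (TCP) lies on the centre line of the jaws, within the pads' length; the fingertips stand 11 mm ahead of it and the grasp point (between the pads) lies 8 mm behind it (tcp_to_tips is the z of the fingertips in the tool frame, in mm); z points along the fingers, y is the line along which they close (so a half turn about z gives the same grasp; the last joint's range is limited). The gripper opens to 93 mm and grips with 3 to 60 N. Pads are 15 mm wide; open, the fingers measure 128 mm over their backs; the gripper's body (75 mm by 188 mm) begins 65 mm behind the grasp point.
Start: joints at [68.766, 6.646, 82.598, -0, 90.757, -2.166], TCP at [220.524, 637.967, 204.146] pointing down, gripper open.
Joint ranges: [-162.19, 162.19], [-47.58, 125.68], [4.15, 143.07], [-65.23, 245.23], [0.69, 171.88], [-170.13, 170.13]. Speed limits (degrees/s): [108.29, 108.29, 127.2, 180, 180, 180].

### API

Orientations are given as a 3x3 rotation matrix whose columns are the frame's x, y, z axes.
In Python, from workcell import get_obs, capture, finish_job, tcp_to_tips gives the robot as it stands.
- The arm moves only by the shell command python3 -m handwheel 'ROWS' [FORCE]. ROWS is JSON, a list of rows, each a list of 7 numbers: the shift along the tool's x, y, z each as a share of 0.02 m, from -1 to 1, then the turn, a rotation vector about the tool's x, y, z each as a share of 30 degrees, from -1 to 1, then the opening, from -1 (shut) to 1 (fully open). A call has exactly 8 rows; each row shifts and turns the commanded pose from where the row before left it, along the tool's axes as they then stand; what a row does not reach is not made up. A row lasts 1/12 s, in which the tool goes at most 41.7 mm and 7.16 degrees, less where a joint would pass 70% of its speed; a pose out of reach is approached as far as the arm can. A call with a number of a shift or a turn outside -1 to 1 is refused whole. A call with a gripper value outside its range is refused whole. The fingers move at their own pace and stop on an object; FORCE is the grip in N (left out, the last holds). Time passes only in rows, so rows that do not move let the fingers close, or fill a call up. It gives the time, the measured TCP pose, the force, the opening and the grip force at its end, in the units of the state.
- get_obs(): the state, without advancing time (a new reading comes with each control period).
- capture(name): name is "side" or "top" or "wrist"; returns a dict with "pixels" (420x560x3 uint8, red, green, blue), "z_map" (420x560 float32, mm along the optical axis (not along the pixel's ray), 0 where there is no reading), "vertical_fov" (degrees; the focal length in pixels is half the picture's height over the tangent of half this angle, whatever the lens; pixels are square), "cx", "cy" (the principal point, pixels), "rvec" (rotation vector, rad) and "tvec" (3), from world to camera coordinates, as OpenCV has them; the wrist camera has in their place "hand_eye" (4x4, takes a point from camera to tool coordinates, whose origin is the TCP and whose axes are the flange's). Camera axes: x right, y down, z forward; pixel columns grow to the right and rows downward; lengths in mm; the calibration is good to about 2 mm. A picture is of the moment at which its call begins: read the wrist's pose just before it.
- finish_job(): hands the job in; it is judged then, once.
The state is a dict: "time": time; "qpos": joint angles; "qd": joint speeds; "effort": joint torques, N m; "position": TCP position; "tcp_rot": TCP orientation; "contact_force": force on the tool from outside, world axes, zero at the start; "wrist_torque": the same for the moment, N m; "opening": opening from 0.0 (shut) to 1.0 (fully open); "grip_force": force on a finger pad.
Only numpy, scipy, OpenCV 4.12 (cv2) and the standard library are available. Lean on these libraries where they do the work, as an engineer would, in place of code of your own. Each camera call takes 0.05 s, during which the arm holds its last target. There are 200 camera calls.

## Working session

There is one attempt and no reset: what is moved stays moved. The work goes in short steps, Python scripts to look and compute and a shell command to move; the robot and the scene stay as the last step left them, time stands still between calls to the robot, and variables do not carry over. Pictures are saved under pics/ and viewed, at most 10 in all, crops included, and the job is handed in when it is done.

```bash
mkdir -p pics; ls; cat > h.py <<'E'
import numpy as np, cv2
from workcell import get_obs, capture
def cam(n):
    o=get_obs(); c=capture(n); p=c["pixels"]; f=p.shape[0]/2/np.tan(np.radians(c["vertical_fov"])/2)
    if n=="wrist":
        T=np.eye(4);T[:3,:3]=np.array(o["tcp_rot"]).reshape(3,3);T[:3,3]=o["position"]
        M=T@np.array(c["hand_eye"]); R=M[:3,:3]; t=M[:3,3]
    else:
        Rc=cv2.Rodrigues(np.array(c["rvec"],float))[0]; R=Rc.T; t=-R@np.array(c["tvec"],float).ravel()
    return dict(p=p,z=c["z_map"],f=f,cx=c["cx"],cy=c["cy"],R=R,t=t)
def pt(c,u,v,z=None):
    d=np.array([(u-c["cx"])/c["f"],(v-c["cy"])/c["f"],1.0])
    if z is None: return c["t"]+c["R"]@(d*c["z"][int(v),int(u)])
    r=c["R"]@d; return c["t"]+r*((z-c["t"][2])/r[2])
def cloud(c):
    h,w=c["z"].shape; v,u=np.mgrid[:h,:w]
    d=np.stack([(u-c["cx"])/c["f"],(v-c["cy"])/c["f"],np.ones((h,w))],-1)*c["z"][...,None]
    P=d@c["R"].T+c["t"]; P[c["z"]<=0]=np.nan; return P
def save(c,n,crop=None,s=1):
    p=c["p"] if crop is None else c["p"][crop[1]:crop[3],crop[0]:crop[2]]
    cv2.imwrite("pics/"+n+".png",cv2.resize(p[...,::-1],None,fx=s,fy=s,interpolation=cv2.INTER_CUBIC))
E
python3 - <<'E'
from h import *
import pickle
for n in("top","side"):
    c=cam(n); save(c,n); pickle.dump(c,open(n+".pkl","wb")); print(n,c["t"].round(),c["R"][:,2].round(2),c["f"])
print(get_obs())
E
```

```text
pics
top [ 325.   17. 1375.] [ 0.14 -0.01 -0.99] 534.2103570164991
side [-110. -597.  975.] [ 0.49  0.47 -0.73] 457.6276796627414
{'time': 0.1, 'qpos': array([ 6.87656377e+01,  6.67146582e+00,  8.26318126e+01, -2.21571511e-04,
        9.07578870e+01, -2.16565794e+00]), 'qd': array([ 0.02544766, -0.0611732 , -0.14394323,  0.00655067, -0.17119562,
        0.02587926]), 'effort': array([ 3.58888210e-03, -7.22897243e+01, -6.23867154e+01,  7.84366205e-02,
        2.27335130e-02, -5.00666397e-05]), 'position': array([220.45714686, 637.76586638, 203.47911541]), 'tcp_rot': array([[-9.45127479e-01,  3.26701549e-01, -3.83040098e-04],
       [ 3.26701772e-01,  9.45126954e-01, -9.96458771e-04],
       [ 3.64768968e-05, -1.06692044e-03, -9.99999430e-01]]), 'contact_force': array([-0.68852195,  0.38522947,  0.16957126]), 'wrist_torque': array([-0.020519  , -0.04783971, -0.03684318]), 'grip_force': 0.0, 'opening': 0.9956673753344982}
```

View pics/top.png

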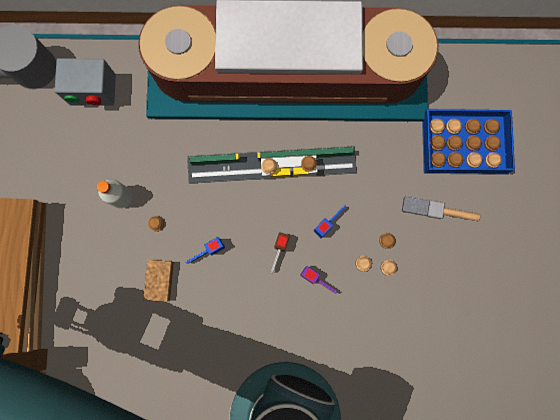

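View pics/side.png

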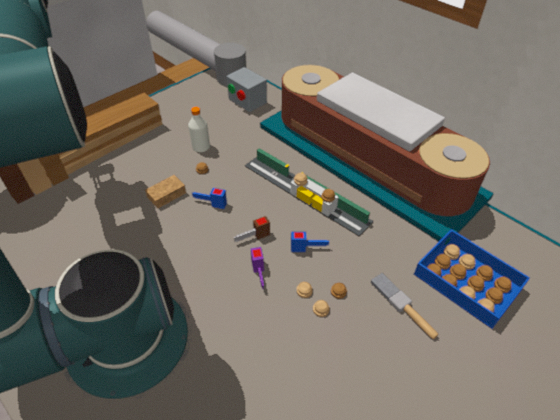

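The top view shows the track from (188,170) to (356,163), with the carriage at about (262–316,165) and its yellow jaws at (290,172). Candidates for the gauge:
- **(282,241):** dark handle, red top, steel blade pointing to (275,270).
- **(214,245) and (325,227):** blue.
- **(311,275):** purple.

By the description it is the one at (282,241). I'll check that in a crop and measure.

```bash
cat > m.py <<'E'
from h import *
import pickle
c=pickle.load(open("top.pkl","rb")); P=cloud(c); p=c["p"].astype(int); r,g,b=p[...,0],p[...,1],p[...,2]
v,u=np.mgrid[:420,:560]; Z=P[...,2]
roi=(u>180)&(u<365)&(v>140)&(v<190)
def rect(m,n,z=None):
    print(n,m.sum(),"z",np.nanmedian(Z[m]).round(1))
    q=np.array([pt(c,a,d,z)[:2] for a,d in zip(u[m],v[m])]) if z is not None else P[m][:,:2]
    R=cv2.minAreaRect(q.astype(np.float32)); print("  ",np.round(R[0],1),np.round(R[1],1),round(R[2],2), cv2.boxPoints(R).round(0).tolist()); return q
green=roi&(g>r+15)&(g>b+10)
rect(green&(Z>38)&(Z<52),"fence",45)
rect(roi&(r>150)&(g>120)&(b<80),"yellow")
for nm in [(roi&(r>150)&(g>120)&(b<80)&(u<262),"marks")]: q=rect(*nm)
y=roi&(r>150)&(g>120)&(b<80); print([(a,d,*P[d,a].round(0)) for a,d in zip(u[y],v[y])][:80])
m=roi&(Z>48)&(Z<60)&~green; rect(m,"carriage top z54")
gr=(u>265)&(u<300)&(v>225)&(v<280)
red=gr&(r>120)&(g<70)&(b<70); rect(red,"red",55); 
hd=gr&(Z>45)&(Z<65); rect(hd,"handle",55)
bl=gr&(Z>20)&(Z<42); q=rect(bl,"blade",32)
for n,mm in(("hd",hd),("bl",bl)):print(n,u[mm].mean(),v[mm].mean(),P[mm].mean(0))
for n,(a,d) in dict(blue1=(214,245),blue2=(325,227),purp=(311,275),bl3=(388,240),bl4=(363,264),bl1=(156,224),cork=(158,280),glue=(104,188)).items(): print(n,P[d,a].round(0))
save(c,"crop",(180,135,365,290),4)
E
python3 m.py
```

```text
fence 726 z 44.6
   [654.9  41.9] [ 16.3 417. ] 4.02 [[632.0, 249.0], [661.0, -167.0], [678.0, -166.0], [648.0, 250.0]]
yellow 203 z 41.4
   [630.7  41.6] [186.9  47.6] 66.96 [[572.0, -35.0], [616.0, -54.0], [689.0, 118.0], [645.0, 137.0]]
marks 28 z 46.8
   [658.4 101.6] [23.  59.2] 3.93 [[645.0, 130.0], [649.0, 71.0], [672.0, 73.0], [668.0, 132.0]]
[(np.int64(257), np.int64(152), np.float64(671.0), np.float64(79.0), np.float64(7.0)), (np.int64(258), np.int64(152), np.float64(671.0), np.float64(76.0), np.float64(8.0)), (np.int64(259), np.int64(152), np.float64(671.0), np.float64(74.0), np.float64(9.0)), (np.int64(257), np.int64(153), np.float64(660.0), np.float64(77.0), np.float64(44.0)), (np.int64(258), np.int64(153), np.float64(658.0), np.float64(74.0), np.float64(51.0)), (np.int64(259), np.int64(153), np.float64(658.0), np.float64(72.0), np.float64(50.0)), (np.int64(236), np.int64(154), np.float64(656.0), np.float64(131.0), np.float64(45.0)), (np.int64(237), np.int64(154), np.float64(655.0), np.float64(128.0), np.float64(49.0)), (np.int64(257), np.int64(154), np.float64(655.0), n
[... 6337 characters left out ...]
 133.0], [600.0, 133.0]]
red 94 z 55.0
   [434.6  12.6] [21.9 25.9] 72.07 [[419.0, 6.0], [444.0, -2.0], [450.0, 19.0], [426.0, 27.0]]
handle 186 z 54.7
   [433.3  13.4] [27.4 40. ] 71.93 [[410.0, 7.0], [448.0, -6.0], [457.0, 20.0], [419.0, 33.0]]
blade 66 z 31.8
   [387.4  32.5] [21.4 62.5] 63.81 [[355.0, 37.0], [411.0, 9.0], [420.0, 28.0], [364.0, 56.0]]
hd 281.40860215053766 241.33870967741936 [433.16147096  13.38886192  54.71719023]
bl 275.3484848484849 260.3636363636364 [387.19440991  28.1710221   31.40927108]
blue1 [423. 180.  56.]
blue2 [470. -95.  52.]
purp [351. -60.  53.]
bl3 [ 441. -257.   25.]
bl4 [ 380. -193.   23.]
bl1 [478. 333.  21.]
cork [336. 320.  30.]
glue [545. 424. 156.]
```

View pics/crop.png

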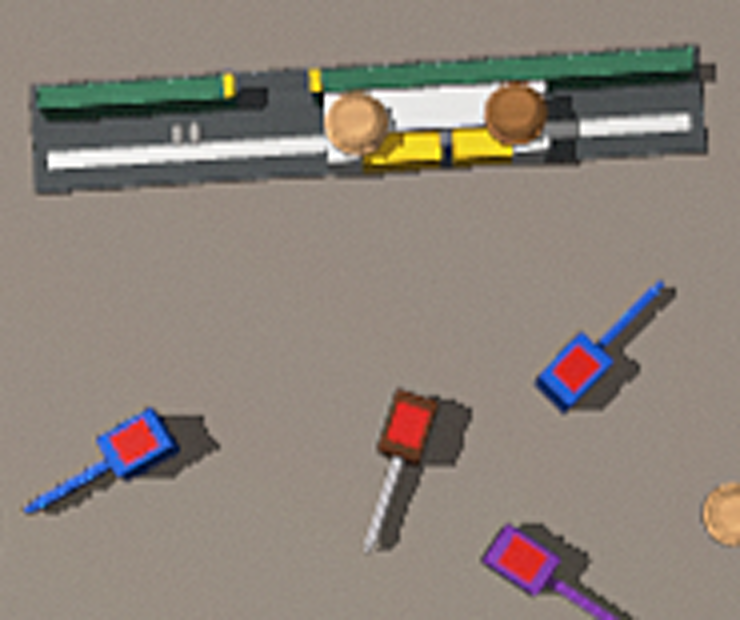

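The crop confirms it: dark wood handle, red top, steel blade (handle at crop (408,425), tip at (370,548)). The gap between the yellow jaws is at crop (447,146). The fence fit puts the fixture origin near (622, 39.6) with a yaw of 4.0°, and the window marks agree with that.

```bash
cat >> h.py <<'E'
O=np.array([622.0,39.6]); A=np.radians(4.0); FX=np.array([np.cos(A),np.sin(A)]); FY=np.array([-FX[1],FX[0]])
def fx(P): d=np.asarray(P)[...,:2]-O; return np.stack([d@FX,d@FY],-1)
def st():
    o=get_obs(); R=np.array(o["tcp_rot"]).reshape(3,3)
    print("t",round(o["time"],2),"p",o["position"].round(1),"fix",fx(o["position"]).round(1),"yangle",np.degrees(np.arctan2(R[1,1],R[0,1])).round(2),"zax",R[:,2].round(3),"F",o["contact_force"].round(1),"open",round(o["opening"],3),"j6",o["qpos"][5].round(0))
E
python3 - <<'E'
from h import *
import pickle
c=pickle.load(open("top.pkl","rb")); P=cloud(c); F=fx(P); Z=P[...,2]; p=c["p"].astype(int)
v,u=np.mgrid[:420,:560]
m=(Z>48)&(Z<60)&(F[...,0]>-25)&(F[...,0]<24)&(F[...,1]>-150)&(F[...,1]<45)&(p.min(-1)>150)
q=np.array([fx(pt(c,a,d,54)) for a,d in zip(u[m],v[m])]); print("white top",np.percentile(q,[1,50,99],axis=0))
for vv in (168,170,172):
  print([(a,p[vv,a].tolist(),fx(pt(c,a,vv,41)).round(1).tolist()) for a in range(287,296)])
st()
E
python3 -m handwheel '[[0,0,0,0,0,-0.232,-1],[0,0,0,0,0,-0.232,-1],[0,0,0,0,0,-0.232,-1],[0,0,0,0,0,-0.074,-1],[-0.45,-1,0,0,0,0,-1],[-0.45,-1,0,0,0,0,-1],[-0.45,-1,0,0,0,0,-1],[-0.45,-1,0,0,0,0,-1]]'; python3 -c "from h import *;st()"
```

```text
white top [[ -20.18946925 -111.30845618]
 [  10.71849442  -43.53698616]
 [  22.81330178   26.08578011]]
[(287, [194, 152, 15], [-3.0, -39.0]), (288, [195, 155, 4], [-3.2, -41.6]), (289, [172, 142, 51], [-3.3, -44.1]), (290, [130, 126, 124], [-3.5, -46.7]), (291, [120, 123, 130], [-3.6, -49.2]), (292, [98, 98, 104], [-3.8, -51.8]), (293, [227, 185, 39], [-3.9, -54.3]), (294, [255, 226, 30], [-4.1, -56.9]), (295, [251, 225, 30], [-4.3, -59.4])]
[(287, [242, 214, 41], [-8.2, -38.7]), (288, [247, 221, 35], [-8.4, -41.2]), (289, [235, 197, 49], [-8.5, -43.8]), (290, [136, 127, 121], [-8.7, -46.3]), (291, [109, 113, 125], [-8.8, -48.9]), (292, [89, 91, 104], [-9.0, -51.4]), (293, [212, 174, 44], [-9.1, -54.0]), (294, [245, 218, 34], [-9.3, -56.5]), (295, [242, 219, 41], [-9.4, -59.1])]
[(287, [241, 217, 41], [-13.4, -38.4]), (288, [246, 220, 38], [-13.5, -40.9]), (289, [255, 248, 43], [-13.7, -43.5]), (290, [122, 107, 41], [-13.9, -46.0]), (291, [15, 17, 38], [-14.0, -48.5]), (292, [9, 17, 43], [-14.2, -51.1]), (293, [187, 147, 29], [-14.3, -53.6]), (294, [251, 220, 39], [-14.5, -56.2]), (295, [246, 224, 43], [-14.6, -58.7])]
t 0.1 p [220.5 637.8 203.5] fix [-358.8  624.7] yangle 70.93 zax [-0.    -0.001 -1.   ] F [-0.7  0.4  0.2] open 0.996 j6 -2.0
time: 0.77
position: [262.3, 559.7, 203.6]
tcp_rot: [[-0.998, -0.071, -0.0], [-0.071, 0.997, -0.001], [0.0, -0.001, -1.0]]
contact_force: [-0.3, 0.7, -0.7]
opening: 0.477
grip_force: 0.0
t 0.77 p [262.3 559.7 203.6] fix [-322.6  543.9] yangle 94.05 zax [-0.    -0.001 -1.   ] F [-0.3  0.7 -0.7] open 0.477 j6 -32.0
```

```bash
python3 -m handwheel '[[-0.5,-1,0,0,0,0,-1],[-0.5,-1,0,0,0,0,-1],[-0.5,-1,0,0,0,0,-1],[-0.5,-1,0,0,0,0,-1],[-0.5,-1,0,0,0,0,-1],[-0.5,-1,0,0,0,0,-1],[-0.5,-1,0,0,0,0,-1],[-0.5,-1,0,0,0,0,-1]]' >/dev/null
python3 -m handwheel '[[-0.5,-1,0,0,0,0,-1],[-0.5,-1,0,0,0,0,-1],[-0.5,-1,0,0,0,0,-1],[-0.5,-1,0,0,0,0,-1],[-0.5,-1,0,0,0,0,-1],[-0.5,-1,0,0,0,0,-1],[-0.5,-1,0,0,0,0,-1],[-0.5,-1,0,0,0,0,-1]]' >/dev/null
python3 -m handwheel '[[-0.5,-1,0,0,0,0,-1],[-0.5,-1,0,0,0,0,-1],[-0.5,-1,0,0,0,0,-1],[-0.5,-1,0,0,0,0,-1],[-0.5,-1,0,0,0,0,-1],[-0.5,-1,0,0,0,0,-1],[-0.5,-1,0,0,0,0,-1],[-0.5,-1,0,0,0,0,-1]]' >/dev/null
python3 -m handwheel '[[-0.5,-1,0,0,0,0,-1],[-0.5,-1,0,0,0,0,-1],[-0.5,-1,0,0,0,0,-1],[-0.5,-1,0,0,0,0,-1],[-0.5,-1,0,0,0,0,-1],[-0.5,-1,0,0,0,0,-1],[-0.5,-1,0,0,0,0,-1],[-0.5,-1,0,0,0,0,-1]]' >/dev/null
python3 -c "from h import *;st()"
```

```text
t 3.43 p [626.6 -56.3 203.8] fix [ -2.1 -96. ] yangle 94.03 zax [-0.001  0.    -1.   ] F [-0.2 -0.7 -0.8] open 0.003 j6 -101.0
```

```bash
python3 -m handwheel '[[0,-1,0,0,0,0,-1],[0,-1,0,0,0,0,-1],[0,-1,0,0,0,0,-1],[0,0,1,0,0,0,-1],[0,0,1,0,0,0,-1],[0,0,1,0,0,0,-1],[0,0,1,0,0,0,-1],[0,0,1,0,0,0,-1]]' >/dev/null
python3 -m handwheel '[[0,0,1,0,0,0,-1],[0,0,1,0,0,0,-1],[0,0,1,0,0,0,-1],[0,0,0.5,0,0,0,-1],[0,0,0,0,0,0,-1],[0,0,0,0,0,0,-1],[0,0,0,0,0,0,-1],[0,0,0,0,0,0,-1]]' >/dev/null
python3 -c "from h import *;st()"
```

```text
t 4.77 p [ 631.2 -115.3   35.7] fix [  -1.6 -155.1] yangle 94.03 zax [ 0.002 -0.    -1.   ] F [-0.   0.4 -0.1] open 0.006 j6 -107.0
```

```bash
python3 -m handwheel '[[0,0.5,0,0,0,0,-1],[0,0.5,0,0,0,0,-1],[0,0.2,0,0,0,0,-1],[0,0.2,0,0,0,0,-1],[0,0.3,0,0,0,0,-1],[0,0.3,0,0,0,0,-1],[0,0.3,0,0,0,0,-1],[0,0.3,0,0,0,0,-1]]' >/dev/null
python3 -c "from h import *;st()"
python3 -m handwheel '[[0,0.3,0,0,0,0,-1],[0,0.3,0,0,0,0,-1],[0,0.3,0,0,0,0,-1],[0,0.3,0,0,0,0,-1],[0,0.3,0,0,0,0,-1],[0,0.2,0,0,0,0,-1],[0,0.2,0,0,0,0,-1],[0,0,0,0,0,0,-1]]' >/dev/null
python3 - <<'E'
from h import *
st(); c=cam("top"); P=cloud(c); F=fx(P); Z=P[...,2]; p=c["p"].astype(int); v,u=np.mgrid[:420,:560]
m=(Z>48)&(Z<60)&(F[...,0]>-25)&(F[...,0]<24)&(F[...,1]>-150)&(F[...,1]<145)&(p.min(-1)>150)
q=np.array([fx(pt(c,a,d,54)) for a,d in zip(u[m],v[m])]); print("white top",np.percentile(q,[1,50,99],axis=0))
save(c,"t2",(180,100,365,240),4)
E
```

```text
t 5.43 p [626.9 -62.7  34.4] fix [  -2.2 -102.4] yangle 94.03 zax [ 0. -0. -1.] F [ 0.4 -3.2  2.3] open 0.003 j6 -102.0
t 6.1 p [624.  -24.4  34. ] fix [ -2.5 -63.9] yangle 94.06 zax [-0.     0.001 -1.   ] F [ 0.4 -0.2  0.3] open 0.002 j6 -99.0
white top [[-19.5908716  -12.52446871]
 [ 12.57677368  48.35004472]
 [ 22.89615212  91.73733675]]
```

View pics/t2.png

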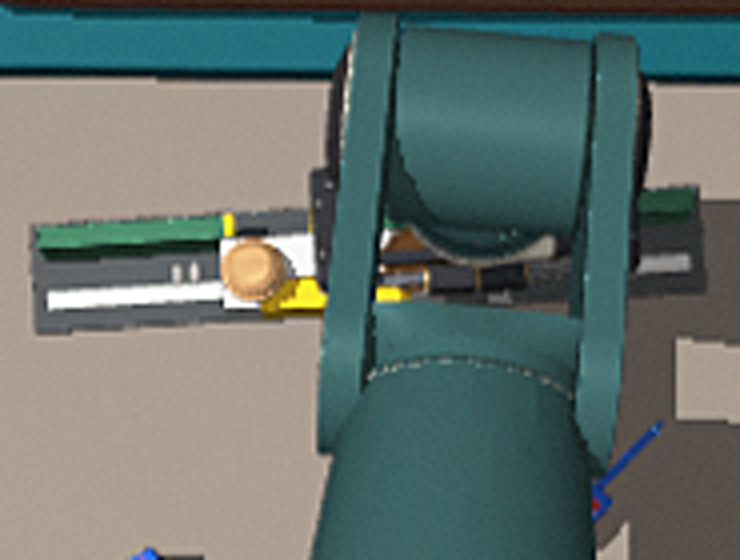

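The carriage's left end is at crop (222,270), about 37 mm short of the station. I'll keep pushing, more slowly near the rib.

```bash
python3 -m handwheel '[[0,0.2,0,0,0,0,-1],[0,0.2,0,0,0,0,-1],[0,0.2,0,0,0,0,-1],[0,0.2,0,0,0,0,-1],[0,0.15,0,0,0,0,-1],[0,0.15,0,0,0,0,-1],[0,0.1,0,0,0,0,-1],[0,0.1,0,0,0,0,-1]]' >/dev/null
python3 -c "from h import *;st()"
python3 -m handwheel '[[0,0.1,0,0,0,0,-1],[0,0.1,0,0,0,0,-1],[0,0.1,0,0,0,0,-1],[0,0.1,0,0,0,0,-1],[0,0.05,0,0,0,0,-1],[0,0,0,0,0,0,-1],[0,0,0,0,0,0,-1],[0,0,0,0,0,0,-1]]' >/dev/null
python3 - <<'E'
from h import *
st(); c=cam("top"); P=cloud(c); F=fx(P); Z=P[...,2]; p=c["p"].astype(int); v,u=np.mgrid[:420,:560]
m=(Z>48)&(Z<60)&(F[...,0]>-25)&(F[...,0]<24)&(F[...,1]>0)&(F[...,1]<145)&(p.min(-1)>150)
q=np.array([fx(pt(c,a,d,54)) for a,d in zip(u[m],v[m])]); print("white top",np.percentile(q,[1,50,99],axis=0))
E
```

```text
t 6.82 p [622.3   0.9  34.1] fix [ -2.4 -38.6] yangle 94.04 zax [-0. -0. -1.] F [-0.5 -2.8 -0.8] open 0.006 j6 -96.0
t 7.48 p [621.8   9.8  34.3] fix [ -2.3 -29.7] yangle 94.03 zax [ 0.  0. -1.] F [-0.9 -1.3 -0. ] open 0.007 j6 -95.0
white top [[-19.98752586  20.76123011]
 [ 11.62262562  82.86636506]
 [ 22.78491074 125.93851321]]
```

```bash
python3 -m handwheel '[[0,0.05,0,0,0,0,-1],[0,0,0,0,0,0,-1],[0,0,0,0,0,0,-1],[0,0.05,0,0,0,0,-1],[0,0,0,0,0,0,-1],[0,0,0,0,0,0,-1],[0,0,0,0,0,0,-1],[0,0,0,0,0,0,-1]]' | grep -E "force|posi"
cat > end.py <<'E'
from h import *
st(); c=cam("top"); P=cloud(c); F=fx(P); Z=P[...,2]; p=c["p"].astype(int); v,u=np.mgrid[:420,:560]
m=(Z>48)&(Z<60)&(F[...,0]>-25)&(F[...,0]<24)&(F[...,1]>-40)&(F[...,1]<145)&(p.min(-1)>150)
q=np.array([fx(pt(c,a,d,54)) for a,d in zip(u[m],v[m])]); print("white top",np.percentile(q,[1,50,99],axis=0))
E
python3 end.py
python3 -m handwheel '[[0,0,0,0,0,0,-1],[0,-0.2,0,0,0,0,-1],[0,-0.4,0,0,0,0,-1],[0,-1,0,0,0,0,-1],[0,0,-1,0,0,0,-1],[0,0,-1,0,0,0,-1],[0,0,-1,0,0,0,-1],[0,0,-1,0,0,0,0.5]]' >/dev/null
python3 end.py
```

```text
position: [621.6, 11.7, 34.2]
contact_force: [-0.2, -0.1, 0.1]
grip_force: 0.0
t 8.2 p [621.6  11.7  34.2] fix [ -2.4 -27.8] yangle 94.04 zax [ 0.  0. -1.] F [-0.2 -0.1  0.1] open 0.006 j6 -95.0
white top [[-19.8328411   23.28489772]
 [ 11.93199001  84.12522751]
 [ 22.78491074 128.44806174]]
t 8.92 p [623.7 -21.1 115. ] fix [ -2.5 -60.7] yangle 94.0 zax [-0. -0. -1.] F [ 0.3  0.9 -0.8] open 0.041 j6 -98.0
white top [[-19.63485293 -10.16020157]
 [  9.76598322  66.76419165]
 [ 22.86668205 128.29300789]]
```

```bash
python3 -m handwheel '[[0,0,-1,0,0,0.232,0.3],[0,0,0,0,0,0.232,0.3],[0,0,0,0,0,0.232,0.3],[0,0,0,0,0,0.037,0.3],[1,-0.14,0,0,0,0,0.3],[1,-0.14,0,0,0,0,0.3],[1,-0.14,0,0,0,0,0.3],[1,-0.14,0,0,0,0,0.3]]' >/dev/null
python3 -m handwheel '[[1,-0.14,0,0,0,0,0.3],[1,-0.14,0,0,0,0,0.3],[1,-0.14,0,0,0,0,0.3],[1,-0.14,0,0,0,0,0.3],[1,-0.14,0,0,0,0,0.3],[0.5,-0.07,0,0,0,0,0.3],[0,0,0,0,0,0,0.3],[0,0,0,0,0,0,0.3]]' >/dev/null
python3 - <<'E'
from h import *
st(); c=cam("wrist"); save(c,"w1"); P=cloud(c); Z=P[...,2]
p=c["p"].astype(int)
m=(p[...,0]>120)&(p[...,1]<70)&(p[...,2]<70)&(Z>45)&(Z<65); q=P[m][:,:2]
print(m.sum(),cv2.minAreaRect(q.astype(np.float32)))
m=(Z>50)&(Z<60)&(abs(P[...,0]-433)<40)&(abs(P[...,1]-13)<40); print(m.sum(),cv2.minAreaRect(P[m][:,:2].astype(np.float32)))
o=get_obs();R=np.array(o["tcp_rot"]).reshape(3,3); print((R.T@(np.array([433.5,13,30])-o["position"])/20).round(2))
E
```

```text
t 10.3 p [435.1  12.8 134.4] fix [-188.3  -13.7] yangle 72.17 zax [ 0.001 -0.    -1.   ] F [0.6 0.1 0.4] open 0.652 j6 -74.0
492 ((387.30975341796875, 36.91143035888672), (115.25906372070312, 267.5287780761719), 3.8939661979675293)
1773 ((432.36016845703125, 10.893180847167969), (27.986520767211914, 40.1451301574707), 72.44198608398438)
[ 0.09 -0.02  5.21]
```

View pics/w1.png

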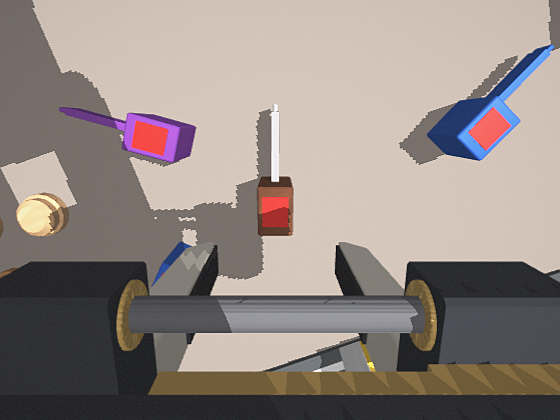

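The wrist view shows the gauge at (275,208), blade towards (275,105), centred between the fingers, with a clean 28×40 top. Descending to grasp it.

```bash
python3 -m handwheel '[[0.1,-0.13,1,0,0,0,0.3],[0,0,1,0,0,0,0.3],[0,0,1,0,0,0,0.3],[0,0,1,0,0,0,0.3],[0,0,1,0,0,0,0.3],[0,0,0.2,0,0,0,0.3],[0,0,0,0,0,0,0.3],[0,0,0,0,0,0,-1]]' 15 >/dev/null
python3 -m handwheel '[[0,0,0,0,0,0,-1],[0,0,0,0,0,0,-1],[0,0,0,0,0,0,-1],[0,0,0,0,0,0,-1],[0,0,0,0,0,0,-1],[0,0,0,0,0,0,-1],[0,0,0,0,0,0,-1],[0,0,0,0,0,0,-1]]' 15
python3 -c "from h import *;st()"
```

```text
time: 11.68
position: [432.4, 11.1, 30.5]
tcp_rot: [[-0.951, 0.308, 0.001], [0.308, 0.951, 0.0], [-0.001, 0.0, -1.0]]
contact_force: [-0.5, 0.4, 5.4]
opening: 0.298
grip_force: 15.0
t 11.68 p [432.4  11.1  30.5] fix [-191.1  -15.2] yangle 72.05 zax [ 0.001  0.    -1.   ] F [-0.5  0.4  5.4] open 0.298 j6 -74.0
```

```bash
python3 -m handwheel '[[0,0,-1,0,0,0,-1],[0,0,-1,0,0,0,-1],[0,0,-1,0,0,0,-1],[0,0,-0.5,0,0,0.2385,-1],[0,0,0,0,0,0.2385,-1],[0,0,0,0,0,0.2385,-1],[0,0,0,0,0,0.2385,-1],[0,0,0,0,0,0.2385,-1]]' 20 >/dev/null
python3 -m handwheel '[[0,0,0,0,0,0.2385,-1],[0,0,0,0,0,0.2385,-1],[0,0,0,0,0,0.2385,-1],[0,0,0,0,0,0.2385,-1],[0,0,0,0,0,0.2385,-1],[0,0,0,0,0,0.2385,-1],[0,0,0,0,0,0.2385,-1],[0,0,0,0,0,0.2385,-1]]' >/dev/null
python3 -m handwheel '[[0,0,0,0,0,0.2385,-1],[0,0,0,0,0,0.2385,-1],[0,0,0,0,0,0.2385,-1],[0,0,0,0,0,0.2385,-1],[0,0,0,0,0,0.2385,-1],[0,0,0,0,0,0.2385,-1],[0,0,0,0,0,0.2385,-1],[0,0,0,0,0,0.2385,-1]]' >/dev/null
python3 -m handwheel '[[0,0,0,0,0,0.2385,-1],[0,0,0,0,0,0.021,-1],[0.4,-0.58,0,0,0,0,-1],[0.4,-0.58,0,0,0,0,-1],[0.4,-0.58,0,0,0,0,-1],[0.4,-0.58,0,0,0,0,-1],[0.4,-0.58,0,0,0,0,-1],[0,0,0,0,0,0,-1]]' >/dev/null
python3 - <<'E'
from h import *
st(); c=cam("wrist"); save(c,"w2")
E
```

```text
t 14.35 p [468.6  73.3  99.8] fix [-150.6   44.3] yangle -85.78 zax [-0.001  0.    -1.   ] F [-0.9 -1.3 -2.5] open 0.299 j6 92.0
```

View pics/w2.png

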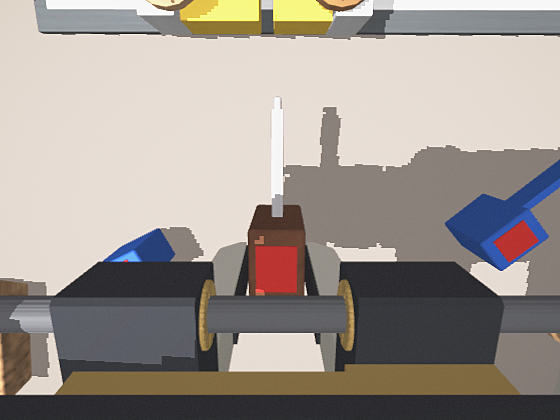

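The grasp is good: blade tip at (277,98), and the jaw gap visible at about (266,25), between yellow jaws with front edge near row 35. Next I'll measure gap, face line and blade from this one view.

```bash
cat > gap.py <<'E'
from h import *
st(); c=cam("wrist"); P=cloud(c); Z=P[...,2]; p=c["p"].astype(int); o=get_obs(); R=np.array(o["tcp_rot"]).reshape(3,3)
v,u=np.mgrid[:420,:560]
yel=(p[...,0]>140)&(p[...,1]>110)&(p[...,2]<90)&(v<60)
for r in range(2,40,4):
    xs=np.where(yel[r,180:350])[0]+180
    if len(xs)<5: continue
    k=np.argmax(np.diff(xs)); a,b=xs[k]+.5,xs[k+1]-.5   # gap edges
    print(r,xs[0],a,b,xs[-1],fx(pt(c,a,r,41)).round(1),fx(pt(c,b,r,41)).round(1),"z",Z[r,xs[k]-3].round(0))
top=yel&(abs(Z-41)<4); F=fx(P)[top]
bot=[] 
for col in list(range(190,258,3))+list(range(280,322,3)):
    w=np.where(yel[:,col]&(abs(Z[:,col]-41)<3))[0]
    if len(w): bot.append(pt(c,col,w.max()+.5,41)[:2])
bot=np.array(bot)
if len(bot)>5:
    k=np.polyfit(bot[:,1],bot[:,0],1); print("front edge angle",-np.degrees(np.arctan(k[0])),"fix x",np.median(fx(bot)[:,0]))
zt=o["position"][2]-30.5+32
bl=(abs(Z-zt)<5)&(v<215)&(u>250)&(u<300); print("blade px",bl.sum())
q=P[bl]; T=(q-o["position"])@R; print("tool x range",T[:,0].min(),T[:,0].max())
for lo in(30,45,60,70): 
    s=T[(T[:,0]>lo)&(T[:,0]<lo+10)]; print(lo,"tool y mean",s[:,1].mean().round(2), s[:,1].min().round(1),s[:,1].max().round(1)) if len(s) else 0
E
python3 gap.py
```

```text
t 14.4 p [468.1  72.5  99.8] fix [-151.2   43.5] yangle -85.8 zax [-0.001 -0.    -1.   ] F [-0.1  0.7 -1.6] open 0.299 j6 92.0
2 188 257.5 317.5 326 [-11.6  54.3] [-11.4  16.8] z 41.0
6 183 257.5 320.5 323 [-13.8  54.3] [-13.7  14.9] z 42.0
10 180 257.5 327.5 330 [-16.1  54.3] [-15.9  10.4] z 42.0
14 180 198.5 256.5 274 [-18.5  91.5] [-18.4  55. ] z 43.0
18 180 184.5 256.5 257 [-20.8 100.4] [-20.6  55. ] z 41.0
22 183 258.5 271.5 329 [-22.9  53.7] [-22.9  45.5] z 35.0
26 192 258.5 272.5 326 [-25.2  53.8] [-25.2  44.9] z 26.0
30 190 259.5 272.5 324 [-27.5  53.2] [-27.5  44.9] z 16.0
front edge angle 4.238527679130498 fix x -22.08768521753301
blade px 1330
tool x range 17.713895630436394 79.38849088247416
30 tool y mean 1.39 -1.3 4.6
45 tool y mean 1.59 -1.3 4.5
60 tool y mean 1.55 -1.3 4.4
70 tool y mean 1.43 -1.2 4.3
```

```bash
python3 -m handwheel '[[0.25,-0.2,0.8,0,0,0,-1],[0.25,-0.19,0.8,0,0,0,-1],[0.25,0,0.8,0,0,0,-1],[0.25,0,0.8,0,0,0,-1],[0.25,0,0.13,0,0,0,-1],[0,0,0,0,0,0,-1],[0,0,0,0,0,0,-1],[0,0,0,0,0,0,-1]]' >/dev/null
sed -i 's/range(2,40,4)/range(2,100,4)/;s/(v<60)/(v<110)/;s/180:350/200:340/;s/+180/+200/' gap.py
python3 gap.py; python3 - <<'E'
from h import *
c=cam("wrist"); save(c,"w3",(140,0,420,220),2.8)
E
```

```text
t 15.12 p [492.7  81.1  34.7] fix [-126.1   50.4] yangle -86.0 zax [ 0.001  0.    -1.   ] F [ 0.7 -0.5 -1.9] open 0.297 j6 92.0
2 200 264.5 283.5 338 [-6.2 54.3] [-6.2 45.7] z 42.0
6 200 264.5 283.5 338 [-7.9 54.4] [-7.8 45.7] z 42.0
10 200 264.5 283.5 339 [-9.5 54.4] [-9.5 45.7] z 41.0
14 200 264.5 283.5 338 [-11.2  54.4] [-11.1  45.7] z 43.0
18 200 264.5 283.5 339 [-12.8  54.4] [-12.8  45.6] z 41.0
22 200 264.5 283.5 339 [-14.5  54.4] [-14.5  45.6] z 43.0
26 200 264.5 283.5 339 [-16.2  54.4] [-16.2  45.6] z 42.0
30 208 264.5 283.5 339 [-17.8  54.4] [-17.8  45.6] z 42.0
34 220 264.5 283.5 338 [-19.5  54.4] [-19.5  45.6] z 41.0
38 200 263.5 283.5 339 [-21.2  54.9] [-21.2  45.6] z 41.0
front edge angle 4.0413985453959045 fix x -21.464904385989527
blade px 1722
tool x range 17.376856365486272 122.66550481788478
30 tool y mean 1.98 -0.7 5.2
45 tool y mean 2.19 -0.6 5.1
60 tool y mean 2.18 -0.6 5.0
70 tool y mean 2.07 -0.6 5.0
```

View pics/w3.png

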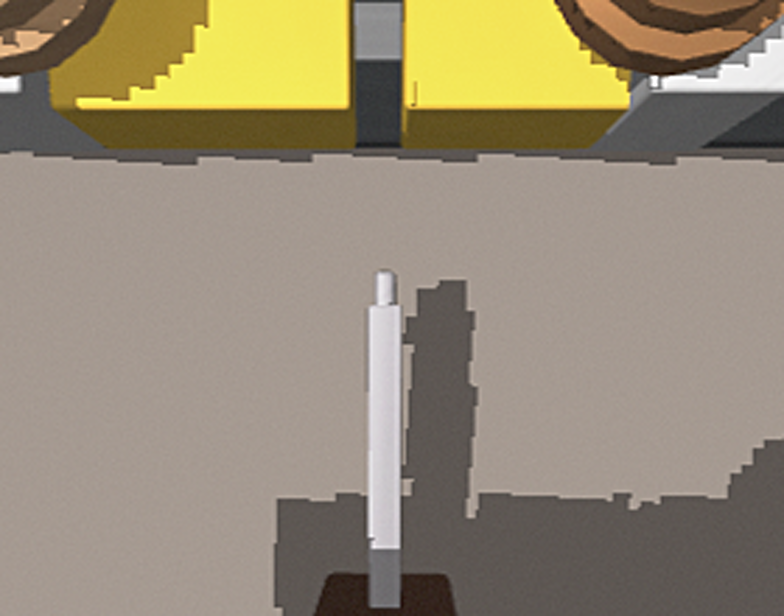

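The crop shows the nose tip at (385,272) and the gap centre at (378,100). That means shifting about 1.7 mm towards fixture +y before advancing.

```bash
python3 -m handwheel '[[0.2,-0.085,0.13,0,0,0,-1],[0.2,0,0,0,0,0,-1],[0.2,0,0,0,0,0,-1],[0.1,0,0,0,0,0,-1],[0.1,0,0,0,0,0,-1],[0,0,0,0,0,0,-1],[0,0,0,0,0,0,-1],[0,0,0,0,0,0,-1]]' >/dev/null
python3 gap.py | grep -vE '^(2|10|14|18|26|34|6) '
```

```text
t 15.88 p [508.2  84.1  30.9] fix [-110.4   52.3] yangle -86.0 zax [-0. -0. -1.] F [-0.4  0.2 -2.2] open 0.304 j6 93.0
30 200 267.5 289.5 338 [-3.2 54.8] [-3.2 44.9] z 42.0
38 200 268.5 287.5 339 [-6.5 54.4] [-6.5 45.7] z 41.0
42 200 268.5 287.5 339 [-8.2 54.4] [-8.1 45.7] z 41.0
46 200 268.5 287.5 339 [-9.8 54.4] [-9.8 45.7] z 41.0
50 200 268.5 287.5 339 [-11.5  54.4] [-11.5  45.7] z 41.0
54 200 268.5 287.5 339 [-13.2  54.4] [-13.2  45.7] z 42.0
58 200 268.5 287.5 339 [-14.9  54.4] [-14.9  45.7] z 41.0
62 203 268.5 287.5 339 [-16.7  54.5] [-16.7  45.7] z 41.0
66 202 268.5 287.5 339 [-18.4  54.5] [-18.4  45.6] z 42.0
70 238 268.5 287.5 339 [-20.1  54.5] [-20.1  45.6] z 42.0
front edge angle 4.075332045451902 fix x -21.660136364042472
blade px 1485
tool x range 17.424998186041936 109.16273017013556
30 tool y mean 1.94 -0.7 5.2
45 tool y mean 2.16 -0.7 5.0
60 tool y mean 2.15 -0.7 5.0
70 tool y mean 2.02 -0.6 4.9
```

```bash
python3 -m handwheel '[[0.15,0,0,0,0,0,-1],[0.15,0,0,0,0,0,-1],[0.1,0,0,0,0,0,-1],[0.1,0,0,0,0,0,-1],[0.1,0,0,0,0,0,-1],[0.05,0,0,0,0,0,-1],[0,0,0,0,0,0,-1],[0,0,0,0,0,0,-1]]' |grep -E "force|open"; python3 -c "from h import *;st()"
```

```text
contact_force: [0.4, 0.2, -2.1]
opening: 0.298
grip_force: 20.0
t 16.6 p [521.2  85.   30.9] fix [-97.4  52.3] yangle -86.0 zax [-0.  0. -1.] F [ 0.4  0.2 -2.1] open 0.298 j6 92.0
```

```bash
python3 -m handwheel '[[0.1,0,0,0,0,0,-1],[0.1,0,0,0,0,0,-1],[0.1,0,0,0,0,0,-1],[0.1,0,0,0,0,0,-1],[0.1,0,0,0,0,0,-1],[0.1,0,0,0,0,0,-1],[0.1,0,0,0,0,0,-1],[0,0,0,0,0,0,-1]]' |grep -E "force|open"; python3 -c "from h import *;st()"
```

```text
contact_force: [0.3, 0.4, -2.7]
opening: 0.297
grip_force: 20.0
t 17.27 p [535.5  86.   30.9] fix [-83.   52.3] yangle -86.0 zax [ 0.  0. -1.] F [ 0.3  0.4 -2.7] open 0.297 j6 92.0
```

Sliding in with no force. 41 mm left; next 32 mm at 4 mm per row.

```bash
python3 -m handwheel '[[0.2,0,0,0,0,0,-1],[0.2,0,0,0,0,0,-1],[0.2,0,0,0,0,0,-1],[0.2,0,0,0,0,0,-1],[0.2,0,0,0,0,0,-1],[0.2,0,0,0,0,0,-1],[0.2,0,0,0,0,0,-1],[0.2,0,0,0,0,0,-1]]' |grep -E "force|open"; python3 -c "from h import *;st()"
python3 -m handwheel '[[0.1,0,0,0,0,0,-1],[0.1,0,0,0,0,0,-1],[0.05,0,0,0,0,0,-1],[0.05,0,0,0,0,0,-1],[0,0,0,0,0,0,-1],[0,0,0,0,0,0,-1],[0,0,0,0,0,0,-1],[0,0,0,0,0,0,-1]]' |grep -E "force|open"; python3 -c "from h import *;st()"
```

```text
contact_force: [0.2, 0.0, -1.9]
opening: 0.299
grip_force: 20.0
t 17.93 p [567.5  88.2  30.9] fix [-51.   52.3] yangle -86.0 zax [-0. -0. -1.] F [ 0.2  0.  -1.9] open 0.299 j6 92.0
contact_force: [0.2, -1.0, -2.3]
opening: 0.3
grip_force: 20.0
t 18.6 p [573.   88.6  31. ] fix [-45.4  52.3] yangle -86.0 zax [ 0.  0. -1.] F [ 0.2 -1.  -2.3] open 0.3 j6 92.0
```

```bash
for i in 1; do python3 -m handwheel '[[0.05,0,0,0,0,0,-1],[0.05,0,0,0,0,0,-1],[0.025,0,0,0,0,0,-1],[0,0,0,0,0,0,-1],[0,0,0,0,0,0,-1],[0,0,0,0,0,0,-1],[0,0,0,0,0,0,-1],[0,0,0,0,0,0,-1]]' >/dev/null; python3 -c "from h import *;st()"; done
python3 -m handwheel '[[0.025,0,0,0,0,0,-1],[0,0,0,0,0,0,-1],[0.025,0,0,0,0,0,-1],[0,0,0,0,0,0,-1],[0,0,0,0,0,0,-1],[0,0,0,0,0,0,-1],[0,0,0,0,0,0,-1],[0,0,0,0,0,0,-1]]' >/dev/null; python3 -c "from h import *;st()"
```

```text
t 19.27 p [575.6  88.8  30.9] fix [-42.9  52.3] yangle -86.0 zax [ 0.  0. -1.] F [ 0.2  0.5 -1.3] open 0.298 j6 92.0
t 19.93 p [576.6  88.9  30.9] fix [-41.9  52.3] yangle -86.0 zax [-0. -0. -1.] F [-0.1  1.  -2.2] open 0.3 j6 92.0
```

Still no shoulder contact. Half-millimetre steps to feel for it.

```bash
python3 -m handwheel '[[0.025,0,0,0,0,0,-1],[0,0,0,0,0,0,-1],[0,0,0,0,0,0,-1],[0.025,0,0,0,0,0,-1],[0,0,0,0,0,0,-1],[0,0,0,0,0,0,-1],[0,0,0,0,0,0,-1],[0,0,0,0,0,0,-1]]' >/dev/null; python3 - <<'E'
from h import *
st(); c=cam("wrist"); save(c,"w4",(140,60,420,280),2.8)
P=cloud(c);Z=P[...,2];F=fx(P); 
m=(abs(Z-54.5)<3)&(abs(F[...,1]-50)<11)&(F[...,0]<-15)&(F[...,0]>-60); print("shoulder x",np.percentile(F[m][:,0],[50,95,99]) if m.any() else 0)
E
```

```text
t 20.6 p [577.6  89.   31. ] fix [-40.8  52.3] yangle -86.0 zax [ 0. -0. -1.] F [-0.   0.6 -1.3] open 0.299 j6 92.0
shoulder x [-37.15825757 -23.69448103 -23.27587009]
```

View pics/w4.png

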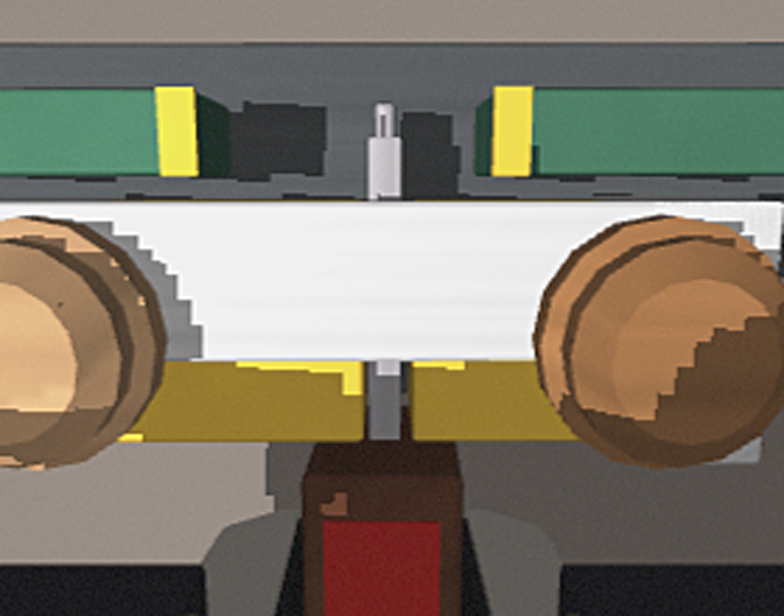

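The blade is through, with its tip in the window at (384,110). The shoulder, at about row 440, is within roughly 2 mm of the jaws.

```bash
python3 -m handwheel '[[0.025,0,0,0,0,0,-1],[0,0,0,0,0,0,-1],[0,0,0,0,0,0,-1],[0.025,0,0,0,0,0,-1],[0,0,0,0,0,0,-1],[0,0,0,0,0,0,-1],[0,0,0,0,0,0,-1],[0,0,0,0,0,0,-1]]' >/dev/null; python3 -c "from h import *;st()"
python3 -m handwheel '[[0.025,0,0,0,0,0,-1],[0,0,0,0,0,0,-1],[0,0,0,0,0,0,-1],[0,0,0,0,0,0,-1],[0,0,0,0,0,0,-1],[0,0,0,0,0,0,-1],[0,0,0,0,0,0,-1],[0,0,0,0,0,0,-1]]' >/dev/null; python3 -c "from h import *;st()"
```

```text
t 21.32 p [578.6  89.   31. ] fix [-39.9  52.3] yangle -86.0 zax [ 0. -0. -1.] F [ 0.1 -0.1 -2.2] open 0.3 j6 92.0
t 21.98 p [579.1  89.   30.9] fix [-39.4  52.3] yangle -86.0 zax [-0. -0. -1.] F [ 0.4  0.4 -1.3] open 0.295 j6 92.0
```

```bash
python3 -m handwheel '[[0.025,0,0,0,0,0,-1],[0,0,0,0,0,0,-1],[0,0,0,0,0,0,-1],[0,0,0,0,0,0,-1],[0,0,0,0,0,0,-1],[0,0,0,0,0,0,-1],[0,0,0,0,0,0,-1],[0,0,0,0,0,0,-1]]' >/dev/null; python3 -c "from h import *;st()"
python3 -m handwheel '[[0.025,0,0,0,0,0,-1],[0,0,0,0,0,0,-1],[0,0,0,0,0,0,-1],[0,0,0,0,0,0,-1],[0,0,0,0,0,0,-1],[0,0,0,0,0,0,-1],[0,0,0,0,0,0,-1],[0,0,0,0,0,0,-1]]' >/dev/null; python3 - <<'E'
from h import *
st(); c=cam("wrist")
P=cloud(c);Z=P[...,2];F=fx(P); 
m=(abs(Z-54.5)<3)&(abs(F[...,1]-50)<11)&(F[...,0]<-15)&(F[...,0]>-60); print("shoulder x",np.percentile(F[m][:,0],[50,95,99]) if m.any() else 0)
E
```

```text
t 22.65 p [579.5  89.1  30.9] fix [-38.9  52.3] yangle -86.0 zax [-0. -0. -1.] F [-3.6 -0.8 -0.8] open 0.301 j6 92.0
t 23.32 p [579.6  89.1  30.9] fix [-38.9  52.3] yangle -86.0 zax [-0.001 -0.    -1.   ] F [-7.5 -0.9  1.4] open 0.302 j6 92.0
shoulder x [-35.48212412 -21.77678163 -21.36941668]
```

Shoulder contact felt: 3.6 N, then 7.5 N. I'll ease off, set the gauge down and release.

```bash
python3 -m handwheel '[[-0.025,0,0,0,0,0,-1],[0,0,0.02,0,0,0,-1],[0,0,0,0,0,0,-1],[0,0,0,0,0,0,0.1],[0,0,0,0,0,0,0.1],[0,0,0,0,0,0,0.1],[0,0,0,0,0,0,0.1],[0,0,0,0,0,0,0.1]]' 10 >/dev/null; python3 -c "from h import *;st()"
python3 -m handwheel '[[0,0,0,0,0,0,0.1],[0,0,-0.5,0,0,0,0.1],[0,0,-1,0,0,0,0.1],[0,0,-1,0,0,0,0.1],[0,0,-1,0,0,0,0.1],[0,0,-1,0,0,0,0.1],[-1,0,-1,0,0,0,0.1],[-1,0,0,0,0,0,0.1]]' >/dev/null; python3 - <<'E'
from h import *
st(); c=cam("wrist"); save(c,"w5"); P=cloud(c); Z=P[...,2];F=fx(P)
m=(Z>50)&(Z<58)&(abs(F[...,1]-50)<24)&(F[...,0]<-23+4)&(F[...,0]>-80); print(m.sum(),cv2.minAreaRect(F[m].astype(np.float32)),np.median(Z[m]))
p=c["p"]; t=cam("top"); Pt=cloud(t); Ft=fx(Pt);Zt=Pt[...,2]; q=t["p"].astype(int)
m=(Zt>48)&(Zt<60)&(Ft[...,0]>-22)&(Ft[...,0]<24)&(Ft[...,1]>-40)&(Ft[...,1]<145)&(q.min(-1)>150)
v,u=np.where(m); r=np.array([fx(pt(t,a,d,54)) for a,d in zip(u,v)]); print("car",np.percentile(r,[1,50,99],axis=0))
E
```

```text
t 24.03 p [579.8  89.1  30.6] fix [-38.7  52.3] yangle -86.0 zax [ 0.  0. -1.] F [0.4 0.2 0.2] open 0.543 j6 92.0
t 24.7 p [540.8  86.4 145.3] fix [-77.7  52.4] yangle -86.0 zax [ 0.005  0.001 -1.   ] F [ 0.6 -0.4  1.5] open 0.552 j6 92.0
1745 ((-41.74923324584961, 49.46044921875), (39.594539642333984, 27.260372161865234), 0.10208787769079208) 56.10477511834341Traceback (most recent call last):
  File "<stdin>", line 6, in <module>
    return _quantile_unchecked(
        a, q, axis, out, overwrite_input, method, keepdims, weights)
    return _ureduce(a,
                    func=_quantile_ureduce_func,
    ...<5 lines>...
                    overwrite_input=overwrite_input,
                    method=method)
    r = func(a, **kwargs)
    result = _quantile(arr,
                       quantiles=q,
    ...<2 lines>...
                       out=out,
                       weights=wgt)
    slices_having_nans = np.isnan(arr[-1, ...])
                                  ~~~^^^^^^^^^
IndexError: index -1 is out of bounds for axis 0 with size 0
```

View pics/w5.png

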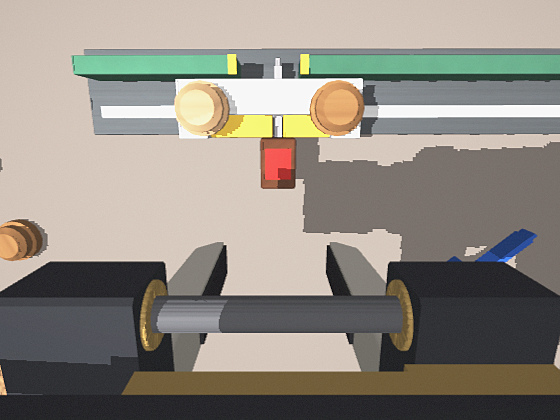

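The picture shows the gauge upright at (278,163), shoulder on the jaws, tip in the window at (278,65). The carriage looks centred between the marks; one numerical check of that before handing in.

```bash
python3 -m handwheel '[[0,0,0,0,0,0,0.1],[0,0,0,0,0,0,0.1],[0,0,0,0,0,0,0.1],[0,0,0,0,0,0,0.1],[0,0,0,0,0,0,0.1],[0,0,0,0,0,0,0.1],[0,0,0,0,0,0,0.1],[0,0,0,0,0,0,0.1]]' >/dev/null; python3 - <<'E'
from h import *
st(); c=cam("wrist"); p=c["p"].astype(int); Z=cloud(c)[...,2]; v,u=np.mgrid[:420,:560]
m=(p.min(-1)>150)&(abs(Z-54)<4)&(v>60)&(v<145); r=np.array([fx(pt(c,a,b,54)) for a,b in zip(u[m],v[m])]); e=np.percentile(r[:,1],[.5,99.5]); print("carriage",e,e.mean())
m=(p[...,0]>150)&(p[...,1]>120)&(p[...,2]<100)&(v<78)&(abs(Z-45)<6); r=np.array([fx(pt(c,a,b,45)) for a,b in zip(u[m],v[m])])[:,1]
a,b=r[r>60],r[r<60]; print("marks",a.min(),a.max(),b.min(),b.max(),(a.min()+b.max())/2)
E
```

```text
t 25.47 p [539.7  86.3 140.5] fix [-78.8  52.3] yangle -86.0 zax [-0. -0. -1.] F [-0.  -0.6 -0.4] open 0.548 j6 92.0
carriage [-13.18412867 125.60289187] 56.20938159909677
marks 81.6448259735531 87.19334842511508 26.22557908767572 32.3375394459773 56.9911827097652
```

```bash
python3 -c "from workcell import finish_job;print(finish_job())"
```

```text
the job is handed in; nothing more can be done
None
```

The job is handed in, but no verdict came back: by my last measurements the carriage rests in its detent (about 1 mm off the middle of the marks), and the gauge stands released and upright, square to the track, shoulder on the jaws (felt at 7.5 N) and tip in the window.

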